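# Fit the counterweight collar on the bent rod of the funnel stand

### The arm

A 6-joint arm with a two-finger parallel gripper is mounted at the origin on the work surface. World frame = base frame: x ahead of the robot, y to its left, z up, the work surface at z = 0. Lengths are in m, angles in degrees, forces in N, time in s.
With the tool pointing down it reaches from about 0.4 to 0.825 m from the base axis. Payload 7 kg.
Tool frame: the origin (TCP) lies midway between the tips of the shut fingers; the grasp point (between the pads) lies 19 mm behind it; z points along the fingers, y is the line along which they close (so a half turn about z gives the same grasp; the last joint's range is limited). The gripper opens to 88 mm and grips with 3 to 60 N. Pads are 19 mm wide; open, the fingers measure 130 mm over their backs; the gripper's body (78 mm by 193 mm) begins 47 mm behind the grasp point.
Start: joints at [84.059, 20.546, 0.682, 0, -70.136, -16.507], TCP at [0.258, 0.624, 0.227] pointing down, gripper open.
Joint ranges: [-176.03, 176.03], [-82.01, 121.73], [-58.28, 71.71], [-173.87, 95.51], [-174.79, -0.11], [-173.66, 173.66]. Speed limits (degrees/s): [136.94, 136.94, 172.46, 180, 180, 180].

### API

Orientations are given as [roll, pitch, yaw] about the fixed x, y, z axes, in that order (R = Rz(yaw) Ry(pitch) Rx(roll)).
In Python, from plant import r, eyes, workorder gives the robot as it stands.
- The arm moves only by the tool step_arm, never from a script. Its argument "plan" is a list of rows, each a list of 5 numbers: the shift along the tool's x, y, z each as a share of 25 cm, from -1 to 1, then the turn about the tool's z as a share of 60 degrees, from -1 to 1, then the finger opening in mm, from 0 to 87.6. In form: [[x, y, z, turn, jaw], ...]. A call has 1 to 12 rows; each row is the pose to reach, as a shift and turn from the pose commanded when the call began, along the tool's axes at that moment; what a row does not reach only later rows make up. A row lasts 1/12 s, in which the tool goes at most 41.7 mm and 7.16 degrees, less where a joint would pass 70% of its speed; a pose out of reach is approached as far as the arm can. A call with a number of a shift or a turn outside -1 to 1 is refused whole. A call with a gripper value outside its range is refused whole. The fingers move at their own pace and stop on an object; "newtons" is the grip in N (left out, the last holds). Time passes only in rows, so rows that repeat a pose let the fingers close. It gives the time, the measured TCP pose, the force, the opening and the grip force at its end, in the units of the state.
- r.get_state(): the state, without advancing time (a new reading comes with each control period).
- eyes.capture(name): name is "scene" or "top"; returns the picture (384x512x3 uint8, red, green, blue); there is no depth.
- eyes.camera_model(name): a dict with "fov_y" (degrees; the focal length in pixels is half the picture's height over the tangent of half this angle, whatever the lens; pixels are square), "cx", "cy" (the principal point, pixels), "k1" (the pictures are not rectified: a ray, as slopes to the right and down, at radius r is drawn at 1 + k1 r^2 times it, then the intrinsics apply), "world_to_cam" (4x4, takes a point from world to camera coordinates). Camera axes: x right, y up, looking along -z (the intrinsics and any distortion apply to the point x, -y, -z); pixel columns grow to the right and rows downward; lengths in m; the calibration is good to about 2 mm. A picture is of the moment at which its call begins. camera_model takes no time and is no camera call.
- workorder.close_job(): hands the job in; it is judged then, once.
The state is a dict: "time_s": time; "joints": joint angles; "qd": joint speeds; "joint_torque": joint torques, N m; "tcp_pos": TCP position; "eef_rot": TCP orientation; "contact_force": force on the tool from outside, world axes, zero at the start; "moment": the same for the moment, N m; "gripper_width": finger opening in m; "gripper_force": force on a finger pad.
Only numpy, scipy, OpenCV 4.12 (cv2) and the standard library are available. Lean on these libraries where they do the work, as an engineer would, in place of code of your own. Each camera call takes 0.05 s, during which the arm holds its last target. There are 200 camera calls.

### The job

Fit the brass counterweight collar onto the funnel stand: thread it over the upturned end of the bent rod, work it around the bend without forcing it, and slide it up the straight part until it sits right up against the black clamp head, then let go of it. Leave the bottles and the jar standing where they are.

Things in the scene. Friction and masses are not known exactly. Their poses are not given: they have to be found in the camera images.
- stand: Funnel stand, fixed to the bench. Origin on the bench under its post; z up; +x runs along the bent rod, away from the post; -x is the funnel's side. Grey base plate 200 x 110 mm, 12 mm thick, x -120 to +80 mm. Steel post 14 mm thick at x = y = 0, topped by a black clamp head: block 26 x 26 mm, 36 mm tall, centred 134 mm above the bench, pitched 15 degrees square to the rod; nothing stands above it.
- rod_home (a point): Where the collar's centre is when it hangs on the rod touching the clamp head: stand x = 22.5 mm, y = 0, 125.5 mm above the bench, about 2.5 mm under the axis of the rod. The bare round rod, 10 mm thick, leaves the head's +x face and slopes straight down at 15 degrees along stand +x to x = 86 mm, z = 111 mm (its axis), where the bend begins. Friction holds a collar left on the slope.
- bend_center (a point): Centre of curvature of the rod's bend: stand x = 95 mm, y = 0, 145 mm above the bench (a point in the air). About it the rod's axis turns with a 35 mm radius through 105 degrees, from the slope (x = 86, z = 111) past its lowest point (x = 95, z = 110) to straight up (x = 130, z = 145), all in the stand's x-z plane. Axes as the stand's.
- rod_tip (a point): Top of the free, rounded, upturned end of the rod: stand x = 130 mm, y = 0, 195 mm above the bench. The rod below it is straight and upright for 50 mm, down to the bend. A collar let down over it slides by itself some way into the bend and rests there, tilted, at or before the lowest point. Axes as the stand's.
- funnel_rim (a point): Centre of the rim of the glass funnel fixed on the stand's other side: stand x = -105 mm, y = 0, 112 mm above the bench; the rim is 84 mm across. Axes as the stand's.
- collar: Brass counterweight collar, about 160 g: a sleeve 34 mm in outer diameter, 22 mm long, with a plain through hole 15 mm in diameter, and a raised belt 42 mm in diameter and 8 mm wide round its middle (held by the belt it can pivot between two pads). Origin at the centre of one end face, z along the hole; starts flat on the bench, z up, hole upright. Both ends are alike.
- collar_center (a point): Centre of the collar, in the middle of its hole, 11 mm along the collar's z from its origin.
- amber_bottle: Bystander: loose amber bottle, 54 mm in diameter, 105 mm tall, standing on the bench; origin at the centre of its underside.
- blue_bottle: Bystander: loose blue bottle with white cap, 56 mm in diameter, 110 mm tall, standing on the bench; origin at the centre of its underside.
- white_jar: Bystander: loose white jar with green lid, 56 mm in diameter, 80 mm tall, standing on the bench; origin at the centre of its underside.
Mind the look-alikes: they are no part of the job. Of the things like the collar, leave any that is turquoise; of the rest the smaller one is meant.

How it is judged:
By the outcome, as a careful person would: the job done as asked, in the order asked, and still so for the second after the job is handed in, with the robot touching nothing.
It also fails if it takes over 67 s, if anything falls off the work surface, if the arm or the gripper's body presses on something with over 40 N, if the wrist force passes 120 N, or if a joint passes its speed limit or range.

## Working session

There is one attempt and no reset: what is moved stays moved. The work goes in short steps, Python scripts to look and compute and a tool call to move; the robot and the scene stay as the last step left them, time stands still between calls to the robot, and variables do not carry over. Pictures are saved under pics/ and viewed, at most 10 in all, crops included, and the job is handed in when it is done.

Besides the shell and the picture viewer there is one more tool, called as name(argument=value, ...) on one line, values as JSON. step_arm: Moves the arm, as the interface text tells. Its arguments: {"type":"object","properties":{"plan":{"type":"array"},"newtons":{"type":"number"}},"required":["plan"]}

```bash
mkdir -p pics; ls
python3 - <<'E'
from plant import r, eyes, workorder
import cv2
print(r.get_state())
for n in("scene","top"):
    cv2.imwrite(f"pics/{n}0.png",eyes.capture(n)[:,:,::-1]); print(n,eyes.camera_model(n))
E
```

```text
pics
{'time_s': 0.0, 'joints': array([ 8.40595207e+01,  2.05901526e+01,  6.33653273e-01, -2.20520565e-02,
       -7.01352763e+01, -1.65071128e+01]), 'qd': array([-0.03645289,  0.00640392,  0.10598248, -0.08664951,  0.05448874,
        0.0181311 ]), 'joint_torque': array([ 1.37497897e-03, -5.82713807e+01,  2.93048555e+01,  6.99732408e+00,
        7.06541701e-03, -1.47426081e-04]), 'tcp_pos': array([0.25756451, 0.62339312, 0.22563017]), 'eef_rot': array([ 1.79906116e+02, -6.20342469e-03, -2.24550969e+01]), 'contact_force': array([-0.13606814,  0.15321476,  0.74719129]), 'moment': array([-0.00375636,  0.04866073,  0.00351655]), 'gripper_force': 0.0, 'gripper_width': 0.08783893407603281}
scene {'fov_y': 45.6253761714581, 'cx': 258.3111860318019, 'cy': 190.8506092502812, 'k1': 0.039594422053577286, 'world_to_cam': array([[ 0.67606354,  0.73671678,  0.01365586, -0.35925308],
       [-0.62713729,  0.56557852,  0.53555557,  0.27977511],
       [ 0.38682931, -0.37063369,  0.84438957, -1.28589695],
       [ 0.        ,  0.        ,  0.        ,  1.        ]])}
top {'fov_y': 46.59772752929827, 'cx': 251.61319902193716, 'cy': 190.4461076754592, 'k1': -0.11117087365791098, 'world_to_cam': array([[-0.02699494, -0.99945595,  0.01894908, -0.00392187],
       [ 0.99712091, -0.02557848,  0.07138364, -0.56415346],
       [-0.07086012,  0.02082152,  0.99726892, -1.24167651],
       [ 0.        ,  0.        ,  0.        ,  1.        ]])}
```

View pics/scene0.png

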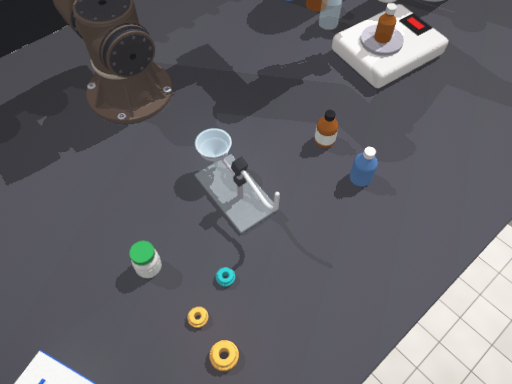

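View pics/top0.png

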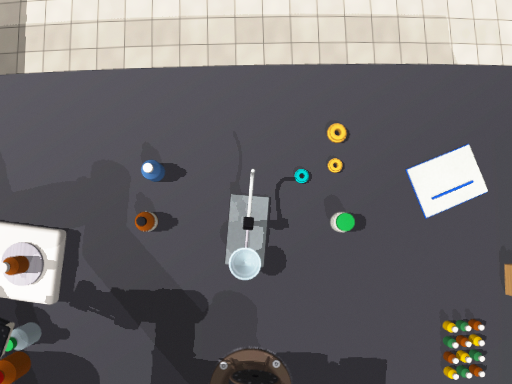

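Both views show the small brass collar (scene (198,317), top (335,165)), the larger decoy and the turquoise one. The rod tip is at scene (277,193), top (252,171), and the clamp head is at top (248,222). Next I'll mask the colours and triangulate.

```bash
cat > h.py <<'E'
import numpy as np, cv2
from plant import r, eyes, workorder
def ray(n,uv):
    m=eyes.camera_model(n); f=192/np.tan(np.radians(m['fov_y']/2)); T=m['world_to_cam']
    d=np.array([(uv[0]-m['cx'])/f,(uv[1]-m['cy'])/f]); s=d.copy()
    for _ in range(30): s=d/(1+m['k1']*(s@s))
    R=T[:3,:3]; return -R.T@T[:3,3], R.T@np.array([s[0],-s[1],-1])
def plane(n,uv,z):
    o,d=ray(n,uv); return o+d*(z-o[2])/d[2]
def tri(a,b):
    o,d=ray("scene",a); p,e=ray("top",b)
    t=np.linalg.lstsq(np.c_[d,-e],p-o,rcond=None)[0]; A=o+d*t[0];B=p+e*t[1]
    return (A+B)/2, np.linalg.norm(A-B)
def proj(n,P):
    m=eyes.camera_model(n); f=192/np.tan(np.radians(m['fov_y']/2)); c=(m['world_to_cam']@np.r_[P,1])[:3]
    s=np.array([c[0],-c[1]])/-c[2]; s=s*(1+m['k1']*(s@s)); return s*f+[m['cx'],m['cy']]
def blobs(img,lo,hi,amin=20):
    m=cv2.inRange(cv2.cvtColor(img,cv2.COLOR_RGB2HSV),lo,hi)
    n,_,st,c=cv2.connectedComponentsWithStats(m); return [(c[i].round(1),st[i]) for i in range(1,n) if st[i][4]>=amin]
def crop(img,x0,y0,x1,y1,k,name): cv2.imwrite("pics/"+name,cv2.resize(img[y0:y1,x0:x1,::-1],None,fx=k,fy=k,interpolation=cv2.INTER_CUBIC))
E
python3 - <<'E'
from h import *
im={n:cv2.imread(f"pics/{n}0.png")[:,:,::-1].copy() for n in("scene","top")}
for n in im:
    print(n,[b for b in blobs(im[n],(12,120,90),(30,255,255)) ])
a=cv2.resize(im["scene"][120:240,180:300],None,fx=3.3,fy=3.3,interpolation=cv2.INTER_CUBIC)
b=cv2.resize(im["top"][160:280,200:320],None,fx=3.3,fy=3.3,interpolation=cv2.INTER_CUBIC)
cv2.imwrite("pics/c1.png",np.hstack([a,b])[:,:,::-1])
E
```

```text
scene [(array([314.2,   4.5]), array([306,   0,  16,  11, 145], dtype=int32)), (array([384.8,  27.8]), array([375,  13,  21,  30, 438], dtype=int32)), (array([327. , 126.7]), array([317, 117,  21,  19, 298], dtype=int32)), (array([324. , 145.5]), array([317, 144,  16,   4,  22], dtype=int32)), (array([197.5, 317. ]), array([187, 307,  21,  21, 322], dtype=int32)), (array([223.8, 355. ]), array([210, 340,  29,  31, 657], dtype=int32))]
top [(array([336.5, 132.6]), array([327, 123,  20,  20, 302], dtype=int32)), (array([334.8, 165. ]), array([327, 158,  16,  15, 172], dtype=int32)), (array([145.3, 220.9]), array([135, 212,  20,  19, 222], dtype=int32)), (array([ 13.6, 266.2]), array([  4, 257,  24,  18, 191], dtype=int32)), (array([508.1, 279. ]), array([505, 264,   7,  32, 217], dtype=int32)), (array([447.8, 325.8]), array([442, 321,  14,  12, 104], dtype=int32)), (array([473.8, 324.2]), array([468, 320,  13,  10,  79], dtype=int32)), (array([468.3, 339.7]), array([456, 334,  26,  13, 186], dtype=int32)), (array([456.2, 355.9]), array([444, 350,  26,  13, 187], dtype=int32)), (array([  7.6, 371.3]), array([  0, 359,  16,  25, 286], dtype=int32)), (array([474.4, 369.7]), array([469, 365,  13,  11,  85], dtype=int32)), (array([448.8, 371.6]), array([443, 366,  14,  13, 109], dtype=int32))]
```

View pics/c1.png

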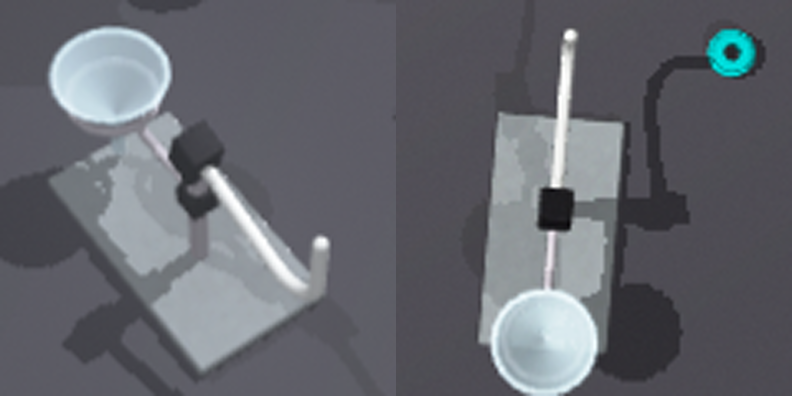

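Run:
```python
from h import *
np.set_printoptions(precision=4,suppress=True)
col=tri((197.5,317),(334.8,165));print("collar",col, "big",tri((223.8,355),(336.5,132.6)))
tip=tri((277,192.5),(252.7,170.6));print("tip(195)",tip)
rim=tri((213.3,142.5),(244.8,263.6));print("rim(112)",rim)
print("head top",tri((239.5,162.5),(248.5,222.7)))
c=[plane("top",p,.012) for p in((231.2,194.2),(269.1,197.3))];print("plate corners",c,np.linalg.norm(c[0]-c[1]))
t=plane("top",(252.7,170.6),.193);print("tip plane",t, plane("scene",(277,192.5),.193)); R=plane("top",(244.8,263.6),.112);print("rim plane",R)
d=t-R;yaw=np.degrees(np.arctan2(d[1],d[0]));print("yaw tip-rim",yaw,"len(.235)",np.hypot(d[0],d[1]))
d=c[0]-c[1];print("yaw plate",np.degrees(np.arctan2(d[1],d[0]))-90)
print("collar plane",plane("top",(334.8,165),.013),plane("scene",(197.5,317),.013))
h=plane("top",(248.5,222.7),.152);print("head",h)
img=cv2.imread("pics/top0.png")
```

```text
collar (array([ 0.6318, -0.2607,  0.0122]), np.float64(3.8260553117817386e-05)) big (array([ 0.7256, -0.2693,  0.0157]), np.float64(0.0004200235092928112))
tip(195) (array([ 0.6004, -0.0187,  0.1945]), np.float64(0.0011146714174818295))
rim(112) (array([0.3673, 0.0066, 0.1091]), np.float64(0.00144981057269348))
head top (array([ 0.4737, -0.0054,  0.1508]), np.float64(0.0016056344363977139))
plate corners [array([0.5552, 0.0394, 0.012 ]), array([ 0.5436, -0.0682,  0.012 ])] 0.10825946499391566
tip plane [ 0.6002 -0.0191  0.193 ] [ 0.6002 -0.0176  0.193 ]
rim plane [0.3671 0.006  0.112 ]
yaw tip-rim -6.158310176797539 len(.235) 0.23445751173474577
yaw plate -6.165846467649203
collar plane [ 0.6317 -0.2605  0.013 ] [ 0.632  -0.2608  0.013 ]
head [ 0.4732 -0.006   0.152 ]
```

The collar is at (0.632,-0.261) and the tip at (0.600,-0.0185, z 0.194). Stand yaw is -6.2°. All the measured heights and lengths match the text, so I'll move.

Add to h.py:
```python
def go(x,y,z,yaw=-6.17):
    s=r.get_state(); p=s['tcp_pos']; a=np.radians(s['eef_rot'][2])
    d=np.array([x,y,z])-p; t=np.array([d[0]*np.cos(a)+d[1]*np.sin(a), d[0]*np.sin(a)-d[1]*np.cos(a), -d[2]])
    print("t",round(s['time_s'],2),"pos",p.round(4),"rot",s['eef_rot'].round(2),"F",s['contact_force'].round(2),"w",round(s['gripper_width'],4),round(s['gripper_force'],1),
      "\nshares",(t/.25).round(3),"turn",round((s['eef_rot'][2]-yaw)/60,3))
```

```text
(no output)
```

step_arm(plan=[[1, 1, -0.16, -0.272, 87.6], [1, 1, -0.16, -0.272, 87.6], [1, 1, -0.16, -0.272, 87.6], [1, 1, -0.16, -0.272, 87.6], [1, 1, -0.16, -0.272, 87.6], [1, 1, -0.16, -0.272, 87.6], [1, 1, -0.16, -0.272, 87.6], [1, 1, -0.16, -0.272, 87.6], [1, 1, -0.16, -0.272, 87.6], [1, 1, -0.16, -0.272, 87.6]])

```text
time_s: 0.93
tcp_pos: [0.3942, 0.2937, 0.2674]
eef_rot: [-180.0, -0.0, -6.3]
contact_force: [1.1, 0.6, 0.6]
gripper_width: 0.0879
gripper_force: 0.0
```

```bash
python3 -c "
from h import *
go(.632,-.2605,.265)"
```

```text
t 0.93 pos [0.3942 0.2937 0.2674] rot [-1.7996e+02 -3.0000e-02 -6.3000e+00] F [1.1  0.58 0.63] w 0.0879 0.0 
shares [1.189 2.099 0.01 ] turn -0.002
```

step_arm(plan=[[0.6, 1, 0, 0, 87.6], [0.6, 1, 0, 0, 87.6], [0.6, 1, 0, 0, 87.6], [0.6, 1, 0, 0, 87.6], [0.6, 1, 0, 0, 87.6], [0.6, 1, 0, 0, 87.6], [0.6, 1, 0, 0, 87.6], [0.6, 1, 0, 0, 87.6]])

```text
time_s: 1.6
tcp_pos: [0.5173, 0.0275, 0.2658]
eef_rot: [179.9, 0.1, -6.4]
contact_force: [0.2, 0.4, 0.2]
gripper_width: 0.0877
gripper_force: 0.0
```

step_arm(plan=[[0.58, 1, 0, 0, 87.6], [0.58, 1, 0, 0, 87.6], [0.58, 1, 0, 0, 87.6], [0.58, 1, 0, 0, 87.6], [0.58, 1, 0, 0, 87.6], [0.58, 1, 0, 0, 87.6], [0.58, 1, 0, 0, 87.6], [0.58, 1, 0, 0, 87.6], [0.58, 1, 0, 0, 87.6]])

```text
time_s: 2.35
tcp_pos: [0.6334, -0.233, 0.2644]
eef_rot: [-180.0, 0.2, -6.3]
contact_force: [0.2, 0.6, -0.1]
gripper_width: 0.0877
gripper_force: 0.0
```

```bash
python3 -c "
from h import *
go(.632,-.2605,.08)
a=eyes.capture('scene');b=eyes.capture('top')
cv2.imwrite('pics/g1.png',np.hstack([a[200:384,100:300],b[80:264,240:440]])[:,:,::-1].repeat(2,0).repeat(2,1))"
```

```text
t 2.35 pos [ 0.6334 -0.233   0.2644] rot [-1.7999e+02  1.7000e-01 -6.3100e+00] F [ 0.22  0.64 -0.12] w 0.0877 0.0 
shares [0.007 0.11  0.737] turn -0.002
```

View pics/g1.png

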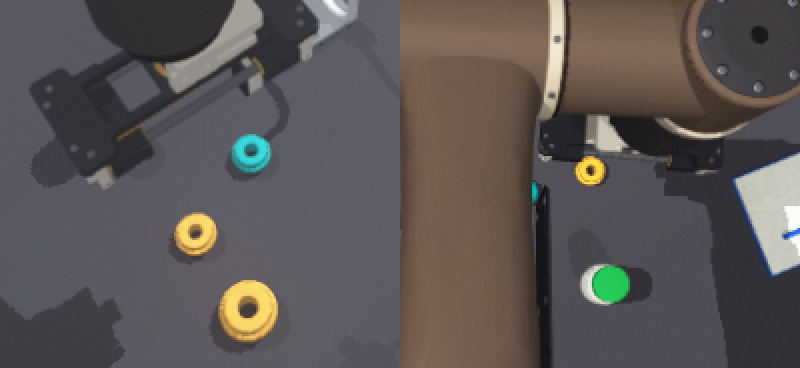

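The collar is still in place, unobstructed. The gripper body is wide across y. I'll use a narrower opening to stay clear of the turquoise one.

step_arm(plan=[[0.007, 0.11, 0.74, 0, 58], [0.007, 0.11, 0.74, 0, 58], [0.007, 0.11, 0.74, 0, 58], [0.007, 0.11, 0.74, 0, 58], [0.007, 0.11, 0.74, 0, 58], [0.007, 0.11, 0.74, 0, 58], [0.007, 0.11, 0.74, 0, 58], [0.007, 0.11, 0.74, 0, 58]])

```text
time_s: 3.12
tcp_pos: [0.6337, -0.2582, 0.0841]
eef_rot: [180.0, -0.2, -6.0]
contact_force: [-0.7, -0.8, 1.1]
gripper_width: 0.0579
gripper_force: 0.0
```

```bash
python3 -c "
from h import *
go(.632,-.2605,.004); print(tri((226,276.5),(301.5,176)))"
```

```text
t 3.12 pos [ 0.6337 -0.2582  0.0841] rot [179.96  -0.19  -6.03] F [-0.73 -0.8   1.13] w 0.0579 0.0 
shares [-0.006  0.01   0.321] turn 0.002
(array([ 0.60315845, -0.16212276,  0.01115954]), np.float64(0.00257267222857566))
```

step_arm(plan=[[-0.006, 0.01, 0.2, 0, 58], [-0.006, 0.01, 0.3, 0, 58], [-0.006, 0.01, 0.318, 0, 58], [-0.006, 0.01, 0.318, 0, 58], [-0.006, 0.01, 0.318, 0, 58], [-0.006, 0.01, 0.318, 0, 30], [-0.006, 0.01, 0.318, 0, 30], [-0.006, 0.01, 0.318, 0, 30], [-0.006, 0.01, 0.318, 0, 30], [-0.006, 0.01, 0.318, 0, 30], [-0.006, 0.01, 0.318, 0, 30], [-0.006, 0.01, 0.318, 0, 30]], newtons=20)

```text
time_s: 4.12
tcp_pos: [0.6313, -0.2612, 0.0038]
eef_rot: [180.0, -0.1, -6.1]
contact_force: [-0.9, 2.7, 6.7]
gripper_width: 0.0416
gripper_force: 20.0
```

```bash
python3 -c "
from h import *
go(.632,-.2605,.265)"
```

```text
t 4.12 pos [ 0.6313 -0.2612  0.0038] rot [ 1.7999e+02 -1.3000e-01 -6.1000e+00] F [-0.85  2.71  6.71] w 0.0416 20.0 
shares [ 0.002 -0.003 -1.045] turn 0.001
```

step_arm(plan=[[0, 0, -0.3, 0, 30], [0, 0, -0.6, 0, 30], [0, 0, -0.96, 0, 30], [0, 0, -0.96, 0, 30], [0, 0, -0.96, 0, 30], [0, 0, -0.96, 0, 30], [0, 0, -0.96, 0, 30], [0, 0, -0.96, 0, 30], [0, 0, -0.96, 0, 30]])

```text
time_s: 4.87
tcp_pos: [0.6297, -0.2608, 0.2414]
eef_rot: [-180.0, 0.0, -6.1]
contact_force: [-0.5, 0.0, -2.5]
gripper_width: 0.0413
gripper_force: 20.0
```

```bash
python3 -c "
from h import *
go(.600,-.0185,.245)"
```

```text
t 4.87 pos [ 0.6297 -0.2608  0.2414] rot [-1.7995e+02  5.0000e-02 -6.1500e+00] F [-0.5   0.03 -2.47] w 0.0413 20.0 
shares [-0.222 -0.951 -0.014] turn 0.0
```

step_arm(plan=[[-0.04, -0.16, 0, 0, 30], [-0.08, -0.32, 0, 0, 30], [-0.12, -0.48, 0, 0, 30], [-0.15, -0.64, 0, 0, 30], [-0.19, -0.8, 0, 0, 30], [-0.22, -0.95, 0, 0, 30], [-0.22, -0.95, 0, 0, 30], [-0.22, -0.95, 0, 0, 30], [-0.22, -0.95, 0, 0, 30]])

```text
time_s: 5.62
tcp_pos: [0.6003, -0.019, 0.2406]
eef_rot: [179.9, 0.2, -6.1]
contact_force: [1.5, -0.4, -2.0]
gripper_width: 0.0417
gripper_force: 20.0
```

```bash
python3 -c "
from h import *
go(.600,-.0185,.245)
a=eyes.capture('scene');b=eyes.capture('top')
for n,i in (('scene',a),('top',b)): print(n,blobs(i,(12,120,90),(30,255,255)), proj(n,[.600,-.0185,.248]))
cv2.imwrite('pics/g2.png',cv2.resize(np.hstack([a[120:240,200:332],b[100:220,190:322]])[:,:,::-1],None,fx=3,fy=3,interpolation=2))"
```

```text
t 5.62 pos [ 0.6003 -0.019   0.2406] rot [ 1.7995e+02  1.5000e-01 -6.0700e+00] F [ 1.53 -0.36 -1.98] w 0.0417 20.0 
shares [-0.001 -0.002 -0.018] turn 0.002
scene [(array([384.8,  27.8]), array([375,  13,  21,  30, 437], dtype=int32)), (array([334.8, 122.3]), array([331, 118,   7,  10,  34], dtype=int32)), (array([282.9, 179.9]), array([273, 170,  17,  18, 131], dtype=int32)), (array([223.8, 355. ]), array([210, 340,  29,  31, 655], dtype=int32))] [278.01147912 176.76191544]
top [(array([336.5, 132.6]), array([327, 123,  20,  20, 302], dtype=int32)), (array([ 14.3, 266.2]), array([  4, 257,  24,  18, 208], dtype=int32)), (array([508.1, 278.9]), array([505, 264,   7,  32, 216], dtype=int32)), (array([448.2, 325.8]), array([443, 321,  13,  12,  96], dtype=int32)), (array([473.9, 324. ]), array([468, 320,  13,  10,  81], dtype=int32)), (array([468.2, 339.6]), array([456, 334,  26,  13, 189], dtype=int32)), (array([456. , 355.8]), array([443, 350,  27,  13, 192], dtype=int32)), (array([  8. , 371.4]), array([  0, 359,  22,  25, 303], dtype=int32)), (array([474.3, 369.5]), array([469, 364,  13,  12,  89], dtype=int32)), (array([448.8, 371.6]), array([443, 366,  14,  13, 109], dtype=int32))] [252.93260667 167.9743336 ]
```

View pics/g2.png

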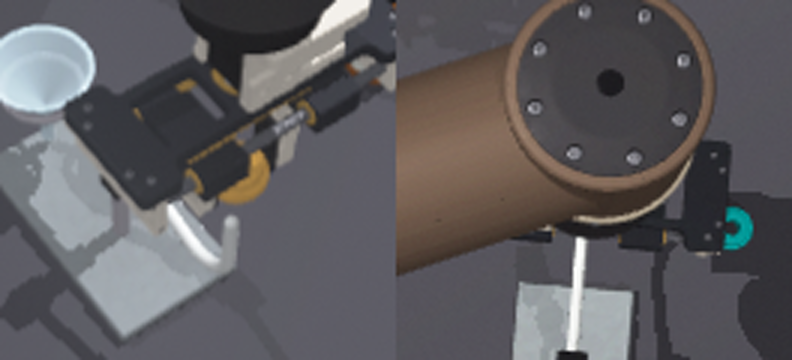

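The collar hangs above the tip, held level and partly hidden by the gripper. I'll lower it gently and watch the force.

step_arm(plan=[[0, 0, 0.06, 0, 30], [0, 0, 0.12, 0, 30], [0, 0, 0.15, 0, 30], [0, 0, 0.17, 0, 30], [0, 0, 0.19, 0, 30], [0, 0, 0.2, 0, 30], [0, 0, 0.21, 0, 30], [0, 0, 0.21, 0, 30], [0, 0, 0.21, 0, 30]], newtons=12)

```text
time_s: 6.47
tcp_pos: [0.6012, -0.0191, 0.1899]
eef_rot: [-180.0, -0.0, -6.1]
contact_force: [0.1, -0.5, -1.7]
gripper_width: 0.0415
gripper_force: 12.0
```

```bash
python3 -c "
from h import *
go(.600,-.0185,.15)"
```

```text
t 6.47 pos [ 0.6012 -0.0191  0.1899] rot [-1.80e+02 -2.00e-02 -6.12e+00] F [ 0.15 -0.51 -1.7 ] w 0.0415 12.0 
shares [-0.005 -0.002  0.16 ] turn 0.001
```

step_arm(plan=[[-0.003, 0, 0.03, 0, 30], [-0.003, 0, 0.06, 0, 30], [-0.003, 0, 0.09, 0, 30], [-0.003, 0, 0.12, 0, 30], [-0.003, 0, 0.15, 0, 30], [-0.003, 0, 0.18, 0, 30], [-0.003, 0, 0.2, 0, 30], [-0.003, 0, 0.2, 0, 30], [-0.003, 0, 0.2, 0, 30]])

```text
time_s: 7.22
tcp_pos: [0.6002, -0.0192, 0.1392]
eef_rot: [180.0, 0.0, -6.1]
contact_force: [0.1, 0.6, -1.6]
gripper_width: 0.0419
gripper_force: 12.0
```

```bash
python3 -c "
from h import *
go(.600,-.0185,.134)"
```

```text
t 7.22 pos [ 0.6002 -0.0192  0.1392] rot [ 1.7998e+02  3.0000e-02 -6.1200e+00] F [ 0.13  0.56 -1.64] w 0.0419 12.0 
shares [-0.001 -0.003  0.021] turn 0.001
```

step_arm(plan=[[0, 0, 0, 0, 62], [0, 0, 0, 0, 62], [0, 0, 0, 0, 62], [0, 0, 0, 0, 62], [0, 0, -0.15, 0, 62], [0, 0, -0.3, 0, 62], [0, 0, -0.45, 0, 62], [0, -0.15, -0.48, 0, 62], [0, -0.3, -0.48, 0, 62], [0, -0.45, -0.48, 0, 62], [0, -0.6, -0.48, 0, 62], [0, -0.6, -0.48, 0, 62]])

```text
time_s: 8.22
tcp_pos: [0.6169, 0.1354, 0.2595]
eef_rot: [-179.9, -0.0, -5.9]
contact_force: [0.4, -1.1, 0.0]
gripper_width: 0.062
gripper_force: 0.0
```

```bash
python3 -c "
from h import *
go(.55,-.0185,.2)
a=eyes.capture('scene');b=eyes.capture('top')
for n,i in (('scene',a),('top',b)): print(n,[x for x in blobs(i,(12,100,80),(30,255,255),8) if 220<x[0][0]<320 and 120<x[0][1]<240])
cv2.imwrite('pics/g3.png',cv2.resize(np.hstack([a[120:240,200:332],b[120:240,190:322]])[:,:,::-1],None,fx=3,fy=3,interpolation=2))"
```

```text
t 8.22 pos [0.6169 0.1354 0.2595] rot [-1.7993e+02 -5.0000e-02 -5.9200e+00] F [ 0.42 -1.1   0.04] w 0.062 0.0 
shares [-0.203  0.64   0.238] turn 0.004
scene [(array([265.5, 203.7]), array([258, 196,  16,  18, 194], dtype=int32))]
top [(array([250.7, 184.8]), array([243, 180,  17,  10, 131], dtype=int32))]
```

View pics/g3.png

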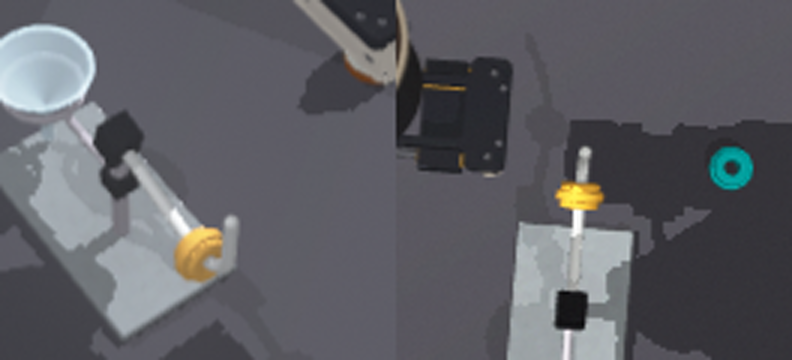

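The collar is threaded on the rod and rests tilted in the bend (scene (265,204), top (251,185)).

```bash
cat >> h.py <<'E'
A=np.radians(-6.17); TIP=np.array([.6002,-.0188]); E=np.array([np.cos(A),np.sin(A)]); N=np.array([-np.sin(A),np.cos(A)])
def tostand(p): d=np.asarray(p)[:2]-TIP; return np.r_[130+1000*d@E,1000*d@N, 1000*p[2] if len(p)>2 else 0]
def gos(sx,z): p=TIP+E*(sx-130)/1000; go(p[0],p[1],z/1000)
E
python3 -c "
from h import *
P=tri((265.5,203.7),(250.7,184.8));print(P,tostand(P[0]))
for z in(.108,.12,.125): print(tostand(plane('top',(250.7,184.8),z)),tostand(plane('top',(250.7,180),z)),tostand(plane('top',(250.7,190),z)))
gos(84,200)
gos(84,230)"
```

```text
(array([ 0.57118729, -0.01596579,  0.11274087]), np.float64(0.003009947929745088)) [100.85073275  -0.30046377 112.74087496]
[102.13350975   0.8759607  108.        ] [114.79574797   1.90178878 108.        ] [ 88.43937129  -0.23339635 108.        ]
[101.10848198   0.9964966  120.        ] [113.6409211    2.01180904 120.        ] [ 8.75547205e+01 -1.01488560e-01  1.20000000e+02]
[100.68138708   1.04671989 125.        ] [113.15974323   2.05765081 125.        ] [ 8.7186116e+01 -4.6526983e-02  1.2500000e+02]
t 8.32 pos [0.6162 0.1316 0.2594] rot [ 1.7999e+02  1.0000e-02 -5.9800e+00] F [ 0.7  -0.05  1.05] w 0.0619 0.0 
shares [-0.185  0.604  0.238] turn 0.003
t 8.32 pos [0.6162 0.1316 0.2594] rot [ 1.7999e+02  1.0000e-02 -5.9800e+00] F [ 0.7  -0.05  1.05] w 0.0619 0.0 
shares [-0.185  0.604  0.118] turn 0.003
```

step_arm(plan=[[-0.19, 0.15, 0, 0, 62], [-0.19, 0.3, 0.06, 0, 62], [-0.19, 0.45, 0.12, 0, 62], [-0.19, 0.604, 0.12, 0.002, 62], [-0.19, 0.604, 0.12, 0.002, 62], [-0.19, 0.604, 0.12, 0.002, 62], [-0.19, 0.604, 0.12, 0.002, 62], [-0.19, 0.604, 0.12, 0.002, 62]])

```text
time_s: 8.98
tcp_pos: [0.5532, -0.0151, 0.23]
eef_rot: [-180.0, -0.1, -6.3]
contact_force: [-1.1, 1.6, 0.1]
gripper_width: 0.0619
gripper_force: 0.0
```

```bash
python3 -c "
from h import *
gos(83,97)"
```

```text
t 8.98 pos [ 0.5532 -0.0151  0.23  ] rot [-1.7998e+02 -5.0000e-02 -6.2900e+00] F [-1.07  1.58  0.09] w 0.0619 0.0 
shares [ 0.    -0.006  0.532] turn -0.002
```

step_arm(plan=[[0, -0.005, 0.1, 0, 62], [0, -0.005, 0.2, 0, 62], [0, -0.005, 0.3, 0, 62], [0, -0.005, 0.38, 0, 62], [0, -0.005, 0.46, 0, 62], [0, -0.005, 0.53, 0, 62], [0, -0.005, 0.53, 0, 62], [0, -0.005, 0.53, 0, 62]])

```text
time_s: 9.65
tcp_pos: [0.5529, -0.0132, 0.0967]
eef_rot: [179.9, 0.1, -6.2]
contact_force: [0.0, -0.3, 1.0]
gripper_width: 0.0618
gripper_force: 0.0
```

step_arm(plan=[[0, 0, 0, 0, 20], [0, 0, 0, 0, 20], [0, 0, 0, 0, 20], [0, 0, 0, 0, 20], [0, 0, 0, 0, 20], [0, 0, 0, 0, 20]], newtons=15)

```text
time_s: 10.15
tcp_pos: [0.5537, -0.0137, 0.0979]
eef_rot: [-180.0, -0.1, -6.2]
contact_force: [0.2, 0.3, 2.8]
gripper_width: 0.0394
gripper_force: 15.4
```

```bash
python3 -c "
from h import *
gos(73,97); s=r.get_state();print(tostand(s['tcp_pos']),s['moment'])"
```

```text
t 10.15 pos [ 0.5537 -0.0137  0.0979] rot [-1.7997e+02 -9.0000e-02 -6.2400e+00] F [0.23 0.27 2.79] w 0.0394 15.4 
shares [-0.041  0.     0.003] turn -0.001
[8.32045383e+01 6.78571421e-02 9.78637329e+01] [-0.01435956 -0.08587405  0.01957981]
```

step_arm(plan=[[-0.006, 0, 0, 0, 20], [-0.012, 0, 0, 0, 20], [-0.018, 0, 0, 0, 20], [-0.024, 0, 0, 0, 20], [-0.03, 0, 0, 0, 20], [-0.036, 0, 0, 0, 20], [-0.036, 0, 0, 0, 20]])

```text
time_s: 10.73
tcp_pos: [0.5428, -0.0133, 0.0966]
eef_rot: [180.0, 0.1, -6.3]
contact_force: [-0.2, -0.1, -0.3]
gripper_width: 0.0227
gripper_force: 0.0
```

```bash
python3 -c "
from h import *
gos(73,97)
a=eyes.capture('scene');b=eyes.capture('top')
for n,i in (('scene',a),('top',b)): print(n,[x for x in blobs(i,(12,100,80),(30,255,255),8) if 220<x[0][0]<320 and 120<x[0][1]<240])
cv2.imwrite('pics/g4.png',cv2.resize(np.hstack([a[140:230,210:310],b[140:230,200:300]])[:,:,::-1],None,fx=4,fy=4,interpolation=2))"
```

```text
t 10.73 pos [ 0.5428 -0.0133  0.0966] rot [ 1.7996e+02  1.1000e-01 -6.2900e+00] F [-0.15 -0.1  -0.29] w 0.0227 0.0 
shares [ 0.003 -0.003 -0.001] turn -0.002
scene [(array([252.6, 173.9]), array([251, 171,   5,   6,  15], dtype=int32)), (array([240.5, 175. ]), array([237, 173,   8,   5,  18], dtype=int32)), (array([273.6, 183.7]), array([271, 181,   5,   6,   9], dtype=int32)), (array([264.8, 202.5]), array([257, 195,  17,  17, 192], dtype=int32)), (array([248.1, 198.2]), array([246, 196,   5,   6,  11], dtype=int32))]
top []
```

View pics/g4.png

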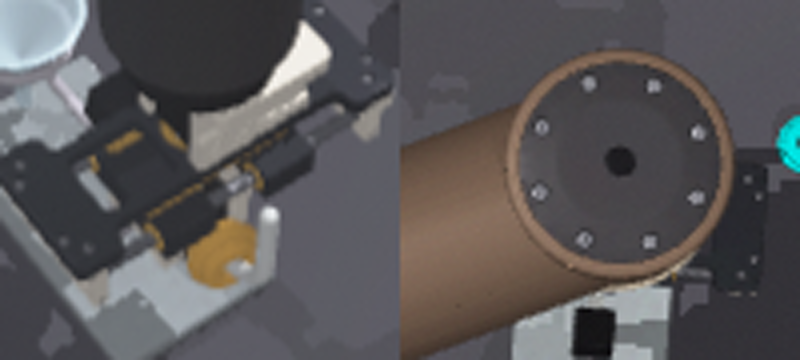

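The pads slipped off the collar's end, so the collar moved only about 1 mm. I'll reopen and come in further forward, feeling for contact between the body and the rod.

step_arm(plan=[[0, 0, 0, 0, 62], [0, 0, 0, 0, 62], [0, 0, 0, 0, 62], [0, 0, 0, 0, 62], [0, 0, 0, 0, 62], [0.02, 0, 0, 0, 62], [0.04, 0, 0, 0, 62], [0.048, 0, 0, 0, 62], [0.052, 0, 0, 0, 62], [0.052, 0, 0, 0, 62], [0.052, 0, 0, 0, 62]])

```text
time_s: 11.75
tcp_pos: [0.557, -0.0143, 0.0969]
eef_rot: [180.0, 0.0, -6.3]
contact_force: [0.0, 0.4, 1.3]
gripper_width: 0.062
gripper_force: 0.0
```

```bash
python3 -c "
from h import *
gos(88,97); s=r.get_state();print(tostand(s['tcp_pos']),s['moment'])
P=tri((264.8,202.5),(250.7,184.8+.5));print(tostand(P[0]))"
```

```text
t 11.75 pos [ 0.557  -0.0143  0.0969] rot [ 1.7999e+02  2.0000e-02 -6.2600e+00] F [0.01 0.38 1.34] w 0.062 0.0 
shares [ 0.006 -0.001 -0.   ] turn -0.002
[86.53768452 -0.16469032 96.89593137] [-0.06300201 -0.03290245  0.00330357]
[ 99.13163577  -0.60563438 115.66177055]
```

Tool is at stand x 86.5 with no contact. I'll creep a little further.

step_arm(plan=[[0.004, 0, 0, 0, 62], [0.006, 0, 0, 0, 62], [0.008, 0, 0, 0, 62], [0.008, 0, 0, 0, 62], [0.008, 0, 0, 0, 62]])

```text
time_s: 12.17
tcp_pos: [0.559, -0.0144, 0.0971]
eef_rot: [-180.0, -0.0, -6.2]
contact_force: [0.2, 0.1, -0.0]
gripper_width: 0.0619
gripper_force: 0.0
```

step_arm(plan=[[0.003, 0, 0, 0, 62], [0.006, 0, 0, 0, 62], [0.008, 0, 0, 0, 62], [0.008, 0, 0, 0, 62], [0.008, 0, 0, 0, 62]])

```text
time_s: 12.58
tcp_pos: [0.561, -0.0146, 0.097]
eef_rot: [180.0, 0.0, -6.3]
contact_force: [-0.3, -0.9, -0.4]
gripper_width: 0.0621
gripper_force: 0.0
```

```bash
python3 -c "
from h import *
gos(88,97); s=r.get_state();print(tostand(s['tcp_pos']),s['moment'])"
```

```text
t 12.58 pos [ 0.561  -0.0146  0.097 ] rot [180.     0.    -6.25] F [-0.26 -0.88 -0.38] w 0.0621 0.0 
shares [-0.01 -0.    0.  ] turn -0.001
[ 9.06020729e+01 -7.92953379e-02  9.70209225e+01] [-0.03315338  0.0264696   0.06542962]
```

step_arm(plan=[[0.003, 0, 0, 0, 62], [0.006, 0, 0, 0, 62], [0.01, 0, 0, 0, 62], [0.01, 0, 0, 0, 62], [0.01, 0, 0, 0, 62]])

```text
time_s: 13.0
tcp_pos: [0.5635, -0.0149, 0.097]
eef_rot: [180.0, 0.0, -6.3]
contact_force: [0.2, -0.6, 0.4]
gripper_width: 0.0617
gripper_force: 0.0
```

step_arm(plan=[[0, 0, 0, 0, 30], [0, 0, 0, 0, 30], [0, 0, 0, 0, 30], [0, 0, 0, 0, 30], [0, 0, 0, 0, 30], [0, 0, 0, 0, 30], [0, 0, 0, 0, 30]], newtons=15)

```text
time_s: 13.58
tcp_pos: [0.5635, -0.0149, 0.0971]
eef_rot: [-180.0, -0.0, -6.2]
contact_force: [-0.0, 0.8, 0.1]
gripper_width: 0.042
gripper_force: 15.0
```

```bash
python3 -c "
from h import *
gos(83,97); s=r.get_state();print(tostand(s['tcp_pos']),s['moment'])"
```

```text
t 13.58 pos [ 0.5635 -0.0149  0.0971] rot [-180.     -0.     -6.25] F [-0.03  0.76  0.06] w 0.042 15.0 
shares [-0.04 -0.    0.  ] turn -0.001
[ 9.30751639e+01 -7.40387112e-02  9.70762458e+01] [-0.04242158 -0.05825005 -0.01009467]
```

Gripped on the belt at 42 mm. Now I'll ease it around the bend.

step_arm(plan=[[-0.01, 0, 0, 0, 30], [-0.02, 0, 0, 0, 30], [-0.03, 0, -0.001, 0, 30], [-0.04, 0, -0.002, 0, 30], [-0.052, 0, -0.003, 0, 30], [-0.064, 0, -0.006, 0, 30], [-0.076, 0, -0.009, 0, 30], [-0.088, 0, -0.012, 0, 30], [-0.1, 0, -0.016, 0, 30], [-0.1, 0, -0.016, 0, 30]], newtons=12)

```text
time_s: 14.42
tcp_pos: [0.5378, -0.0121, 0.1013]
eef_rot: [-180.0, 0.0, -6.2]
contact_force: [-0.1, 0.6, 4.6]
gripper_width: 0.0425
gripper_force: 12.0
```

```bash
python3 -c "
from h import *
gos(50,97); s=r.get_state();print(tostand(s['tcp_pos']),s['moment'])
a=eyes.capture('scene');cv2.imwrite('pics/g5.png',cv2.resize(a[140:230,210:310,::-1],None,fx=5,fy=5,interpolation=2))"
```

```text
t 14.42 pos [ 0.5378 -0.0121  0.1013] rot [-1.7999e+02  3.0000e-02 -6.2500e+00] F [-0.09  0.64  4.6 ] w 0.0425 12.0 
shares [-0.069 -0.     0.017] turn -0.001
[ 6.72507587e+01 -4.03024250e-02  1.01306539e+02] [ 0.25928336 -0.02745465 -0.0011179 ]
```

View pics/g5.png

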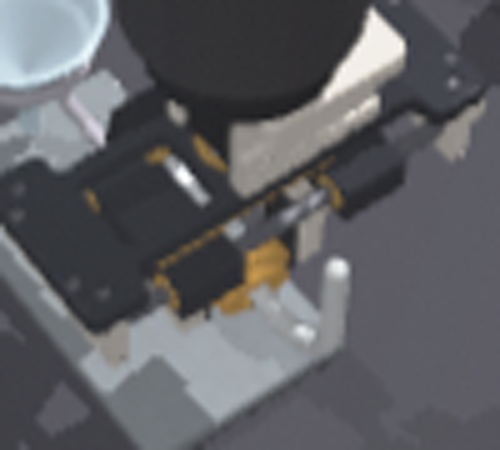

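It has gone round the bend and is on the straight part, with light force. Continuing up the slope.

step_arm(plan=[[0, 0, -0.004, 0, 30], [-0.02, 0, -0.01, 0, 30], [-0.04, 0, -0.015, 0, 30], [-0.06, 0, -0.02, 0, 30], [-0.08, 0, -0.026, 0, 30], [-0.1, 0, -0.031, 0, 30], [-0.12, 0, -0.036, 0, 30], [-0.14, 0, -0.042, 0, 30], [-0.16, 0, -0.047, 0, 30], [-0.175, 0, -0.051, 0, 30], [-0.175, 0, -0.051, 0, 30]])

```text
time_s: 15.38
tcp_pos: [0.4942, -0.0074, 0.114]
eef_rot: [-180.0, 0.0, -6.2]
contact_force: [-0.5, -0.0, -2.1]
gripper_width: 0.0422
gripper_force: 12.0
```

```bash
python3 -c "
from h import *
gos(16.5,117); s=r.get_state();print(tostand(s['tcp_pos']),s['moment'])"
```

```text
t 15.38 pos [ 0.4942 -0.0074  0.114 ] rot [-1.80e+02  2.00e-02 -6.24e+00] F [-0.48 -0.   -2.1 ] w 0.0422 12.0 
shares [-0.028 -0.    -0.012] turn -0.001
[ 2.33805145e+01 -1.05171252e-01  1.13998410e+02] [-0.05989753  0.06755881 -0.02061925]
```

Force is just the collar's weight. About 7 mm remains, so I'll creep until it contacts the head.

step_arm(plan=[[-0.008, 0, -0.002, 0, 30], [-0.014, 0, -0.004, 0, 30], [-0.02, 0, -0.0055, 0, 30], [-0.024, 0, -0.0065, 0, 30], [-0.024, 0, -0.0065, 0, 30]])

```text
time_s: 15.8
tcp_pos: [0.4901, -0.0066, 0.1153]
eef_rot: [-180.0, -0.1, -6.2]
contact_force: [6.0, -1.3, -8.5]
gripper_width: 0.042
gripper_force: 12.0
```

step_arm(plan=[[-0.004, 0, -0.001, 0, 30], [-0.008, 0, -0.002, 0, 30], [-0.008, 0, -0.002, 0, 30]])

```text
time_s: 16.05
tcp_pos: [0.489, -0.0062, 0.116]
eef_rot: [-179.9, -0.2, -6.2]
contact_force: [8.5, -1.4, -9.0]
gripper_width: 0.042
gripper_force: 12.0
```

step_arm(plan=[[-0.004, 0, -0.001, 0, 30], [-0.008, 0, -0.002, 0, 30], [-0.008, 0, -0.002, 0, 30]])

```text
time_s: 16.3
tcp_pos: [0.4878, -0.0057, 0.1167]
eef_rot: [-179.9, -0.3, -6.2]
contact_force: [10.7, -0.5, -9.7]
gripper_width: 0.042
gripper_force: 12.0
```

```bash
python3 -c "
from h import *
gos(16.5,117); s=r.get_state();print(tostand(s['tcp_pos']),s['moment'])"
```

```text
t 16.3 pos [ 0.4878 -0.0057  0.1167] rot [-179.92   -0.25   -6.21] F [10.68 -0.53 -9.7 ] w 0.042 12.0 
shares [-0.001  0.004 -0.001] turn -0.001
[ 16.79831791   0.95663763 116.73942128] [-0.35862292 -3.60796785  0.09327688]
```

step_arm(plan=[[0, 0, 0.005, 0, 30], [0, 0, 0.01, 0, 30], [0, 0, 0.01, 0, 30], [0, 0, 0.01, 0, 30]])

```text
time_s: 16.63
tcp_pos: [0.4875, -0.0058, 0.1151]
eef_rot: [-179.9, -0.2, -6.2]
contact_force: [4.8, -0.1, 0.8]
gripper_width: 0.0418
gripper_force: 12.0
```

```bash
python3 -c "
from h import *
gos(16.5,117)
a=eyes.capture('scene');print([x for x in blobs(a,(12,100,80),(30,255,255),8) if 220<x[0][0]<320 and 120<x[0][1]<240],proj('scene',[*(TIP+E*(-.1075)),.1255]))"
```

```text
t 16.63 pos [ 0.4875 -0.0058  0.1151] rot [-179.94   -0.24   -6.2 ] F [ 4.79 -0.12  0.78] w 0.0418 12.0 
shares [-0.     0.003 -0.007] turn -0.0
[(array([236. , 148.6]), array([234, 146,   6,   6,  17], dtype=int32)), (array([226.8, 149.6]), array([225, 149,   5,   3,   8], dtype=int32)), (array([261.1, 156.8]), array([259, 154,   5,   7,  10], dtype=int32)), (array([233.6, 166.6]), array([231, 165,   6,   4,   8], dtype=int32)), (array([246.2, 175.2]), array([238, 167,  16,  17, 144], dtype=int32))] [244.72353912 175.34328258]
```

Forces are nearly nil apart from a 5 N seating push, so I'll release, rise and look.

step_arm(plan=[[0, 0, 0, 0, 44], [0, 0, 0, 0, 62], [0, 0, 0, 0, 62], [0, 0, 0, 0, 62], [0, 0, -0.12, 0, 62], [0, 0, -0.24, 0, 62], [0, 0, -0.36, 0, 62], [0, -0.15, -0.45, 0, 62], [0, -0.3, -0.5, 0, 62], [0, -0.45, -0.5, 0, 62], [0, -0.6, -0.5, 0, 62], [0, -0.75, -0.5, 0, 62]])

```text
time_s: 17.68
tcp_pos: [0.5051, 0.1816, 0.2392]
eef_rot: [-180.0, 0.0, -6.3]
contact_force: [1.0, 0.1, 0.3]
gripper_width: 0.062
gripper_force: 0.0
```

```bash
python3 -c "
from h import *
gos(16.5,117)
a=eyes.capture('scene');b=eyes.capture('top')
q=[[x[0] for x in blobs(i,(12,100,80),(30,255,255),30) if 220<x[0][0]<290 and 150<x[0][1]<240] for i in(a,b)];print(q)
P=tri(q[0][0],q[1][0]);print(tostand(P[0]),P[1])
cv2.imwrite('pics/g6.png',cv2.resize(np.hstack([a[140:230,210:310],b[160:250,200:300]])[:,:,::-1],None,fx=4,fy=4,interpolation=2))"
```

```text
t 17.68 pos [0.5051 0.1816 0.2392] rot [-179.98    0.     -6.27] F [1.05 0.11 0.33] w 0.062 0.0 
shares [0.012 0.756 0.489] turn -0.002
[[array([244.7, 174.7])], [array([248.4, 213.1])]]
[ 25.89425904  -0.29058654 132.30269807] 0.0034103674852007495
```

View pics/g6.png

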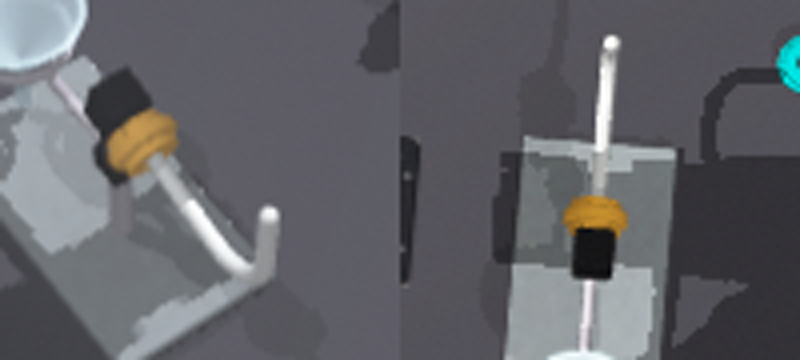

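The collar sits flush against the clamp head with no gap in either view. Its scene centroid (244.7,174.7) matches the predicted home pixel (244.7,175.3), and the gripper is clear.

```bash
python3 -c "
from plant import workorder
print(workorder.close_job())"
```

```text
the job is handed in; nothing more can be done
None
```

The brass collar is threaded over the rod and sits up against the clamp head, released, and the job is handed in at about 18 s; the arm never went near the bottles or the jar, though I didn't re-measure their positions at the end.

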